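# Fetch the measuring scoop from the back of the crowded hook

## Task

The detergent scoop hangs at the back of the crowded hook: hang the brush and the sieve that are in front of it on the spare hook, then take the scoop off. Stand the scoop upright on the bare worktop, cup opening up, and let go of it; then take it again by its handle and seat it upright in the round collar on the detergent tub's lid, fully down. Leave the bottle, the jar and the can standing where they are.

Things in the scene. Friction and masses are not known exactly. Their poses are not given: they have to be found in the camera images.
- hook_a: The crowded hook, bolted down. Steel base plate 100 x 90 x 12 mm, post 12 mm thick, level round prong 7 mm thick, axis 210 mm above the worktop. Origin: under the post, on the worktop; z up. The prong runs from the post along -x for 116 mm; nothing but its tip rises above it. Scoop, brush and sieve hang on it: the scoop's eye about 38 mm from the post, the others about 82 and 106 mm, either order.
- hook_a_tip (a point): Open tip of the crowded hook's prong: after the level 116 mm it rises to here, 127 mm from the post, axis 218 mm high (its round end reaches 131 mm out and 222 mm high).
- hook_b: The spare hook, identical to the crowded one but empty; same frame. It may stand left or right of the crowded one.
- scoop: Aluminium scoop, about 80 g, hangs rearmost. Origin: centre of the eye's hole, 11.5 mm below the prong's axis as it hangs; z up the handle away from the cup, x the way the cup opens (towards the post as it hangs; up when the scoop stands), y across. Eye: frame 32 (y) x 42 (z) x 6 mm (x), hole 20 (y) x 30 mm (z). Handle 14 mm wide (y), 6 mm thick, from z -21 mm to the cup at z -88 mm.
- scoop_base (a point): Centre of the underside of the scoop's closed cup base (x -28, z -112 mm in the scoop's frame), base diameter 44 mm; the cup's axis runs from here along x for 48 mm to the open rim, 52 mm diameter. It stands stably on its base. With the lower base edge on the worktop and the handle leaned 45 deg from upright, opening turning upwards, it falls onto its base when let go.
- brush: Lint brush, wood with pale bristles, about 70 g, in front of the scoop. Origin: centre of the eye's hole; z up the handle, y across, flat in y-z. Eye as the scoop's: frame 32 x 42 x 6 mm, hole 20 (y) x 30 mm (z); below it a neck 16 mm wide, then a paddle 46 mm wide, 66 mm high, from z -59 to z -125 mm, 8 mm thick, with bristles to x = -12 mm.
- sieve: Round steel sieve, flat, about 60 g, in front of the scoop. Origin: centre of the eye's hole; z up the handle, y across. Same eye as the others; neck 12 mm wide; disc 63 mm in diameter, 6 mm thick, centred at z = -92 mm.
- tub: Detergent tub, heavy and fixed: white box 126 (x) x 156 mm (y), flat lid at 62 mm, with a round collar on the lid's middle: outside diameter 72 mm, open well of 54 mm diameter, collar top at 88 mm, well floor at 68 mm. Origin: centre of the underside, z up.
- well (a point): Centre of the well's floor, 68 mm above the worktop (20 mm below the collar's top). The scoop is fully down when scoop_base is at this height; its handle then passes 5 mm above the collar's top.
- bottle: Bystander: white bottle, 72 mm diameter, 190 mm high, standing; origin: centre of its underside.
- jar: Bystander: glass jar, 72 mm diameter, 100 mm high; origin: centre of its underside.
- can: Bystander: plain can, 66 mm diameter, 90 mm high; origin: centre of its underside.
Not all that is in view belongs to the job. Of the things shaped like the sieve, the steel one is meant.

How it is judged (in metres and radians):
On the way, in this order (a step that is already met when the one before it is completed fails the run):
1. brush and sieve both hang on the spare hook, let go (x of brush in the frame of hook_b between -0.119 and -0.004 m and y of brush in the frame of hook_b between -0.014 and 0.014 m and z of brush in the frame of hook_b between 0.188 and 0.206 m and angle between each of brush, sieve's own z axis and vertical below 0.3 rad and contact force between the fingers and brush below 0.05 N and x of sieve in the frame of hook_b between -0.119 and -0.004 m and y of sieve in the frame of hook_b between -0.014 and 0.014 m and z of sieve in the frame of hook_b between 0.188 and 0.206 m and contact force between the fingers and sieve below 0.05 N), for 0.2 s.
2. the scoop stands upright on the worktop, let go (height (world z) of scoop_base below 0.006 m and angle between scoop's own x axis and vertical below 0.1 rad and contact force between the fingers and scoop below 0.05 N and linear speed of scoop below 0.03 m/s), for 0.2 s.
3. the scoop is seated in the tub's collar, let go (horizontal distance between scoop_base and well below 0.009 m and z of scoop_base in the frame of well between -0.003 and 0.004 m and angle between scoop's own x axis and vertical below 0.1 rad and contact force between the fingers and scoop below 0.05 N), for 0.2 s.
At the end, for the whole second after the job is handed in: The scoop stands in the tub's collar: base within 9 mm of the well's centre and within 4 mm of its floor, opening up within 0.1 rad, let go and at rest. Brush and sieve hang still by their eyes on the level part of the spare hook's prong (4 to 119 mm from the post), let go (all of step 1 and all of step 3 and linear speed of each of scoop, brush, sieve below 0.03 m/s); the robot touches nothing.
It fails at once if bottle knocked or moved (distance of bottle from where it was at the start of the episode above 0.025 m or angle between bottle's own z axis and vertical above 0.3 rad).
It fails at once if jar knocked or moved (distance of jar from where it was at the start of the episode above 0.025 m or angle between jar's own z axis and vertical above 0.3 rad).
It fails at once if can knocked or moved (distance of can from where it was at the start of the episode above 0.025 m or angle between can's own z axis and vertical above 0.3 rad).
It also fails if it takes over 72 s, if anything falls off the work surface, if the arm or the gripper's body presses on something with over 40 N, if the wrist force passes 120 N, or if a joint passes its speed limit or range.

## Robot

A 6-joint arm with a two-finger parallel gripper is mounted at the origin on the work surface. World frame = base frame: x ahead of the robot, y to its left, z up, the work surface at z = 0. Lengths are in m, angles in degrees, forces in N, time in s.
With the tool pointing down it reaches from about 0.375 to 0.9 m from the base axis. Payload 3.1 kg.
Tool frame: the origin (TCP) lies at the very end of the fingers, on their centre line; the grasp point (between the pads) lies 19 mm behind it; z points along the fingers, y is the line along which they close (so a half turn about z gives the same grasp; the last joint's range is limited). The gripper opens to 87 mm and grips with 3 to 60 N. Pads are 19 mm wide; open, the fingers measure 117 mm over their backs; the gripper's body (75 mm by 190 mm) begins 51 mm behind the grasp point.
Start: joints at [-77.034, 30.224, 82.088, -0, 67.689, -10.227], TCP at [0.246, -0.574, 0.223] pointing down, gripper open.
Joint ranges: [-176.69, 176.69], [-43.24, 126.21], [12.49, 139.97], [-82, 262], [0, 151.66], [-163.58, 163.58]. Speed limits (degrees/s): [159.86, 159.86, 180, 180, 180, 180].

## Interface

Orientations are given as a 3x3 rotation matrix whose columns are the frame's x, y, z axes.
In Python, from workcell import arm gives the robot as it stands.
- The arm moves only by the tool jog_arm, never from a script. Its argument "plan" is a list of rows, each a list of 3 entries, a list of its own where there are three numbers: the opening, from -1 (shut) to 1 (fully open), then the shift along the world's x, y, z as a fraction of full scale, then the turn about the world's z as a fraction of full scale. A call has 1 to 8 rows; each row shifts and turns the commanded pose from where the row before left it; what a row does not reach is not made up. Full scale, the value 1, is 4 cm for a shift and 0.1 rad for a turn. A row lasts 1/12 s, in which the tool goes at most 41.7 mm and 7.16 degrees, less where a joint would pass 70% of its speed; a pose out of reach is approached as far as the arm can. A call with a number of a shift or a turn outside -1 to 1 is refused whole. A call with a gripper value outside its range is refused whole. The fingers move at their own pace and stop on an object; "newtons" is the grip in N (left out, the last holds). Time passes only in rows, so rows that do not move let the fingers close. It gives the time, the measured TCP pose, the force, the opening and the grip force at its end, in the units of the state.
- arm.state(): the state, without advancing time (a new reading comes with each control period).
- arm.get_image(name): name is "side" or "top" or "wrist"; returns the picture (420x560x3 uint8, red, green, blue); there is no depth.
- arm.camera_params(name): a dict with "intrinsics" (3x3 intrinsics, pixels), "dist" ([k1, k2, p1, p2, k3] as OpenCV has them; the pictures are not rectified), "extrinsics" (4x4, takes a point from world to camera coordinates); the wrist camera has in their place "T_tool_cam" (4x4, takes a point from camera to tool coordinates, whose origin is the TCP and whose axes are the flange's). Camera axes: x right, y down, z forward; pixel columns grow to the right and rows downward; lengths in m; the calibration is good to about 2 mm. A picture is of the moment at which its call begins: read the wrist's pose just before it. camera_params takes no time and is no camera call.
- arm.sign_off(): hands the job in; it is judged then, once.
The state is a dict: "time": time; "joint_positions": joint angles; "qd": joint speeds; "joint_torque": joint torques, N m; "ee_pos": TCP position; "orientation": TCP orientation; "ft_force": force on the tool from outside, world axes, zero at the start; "ft_torque": the same for the moment, N m; "gripper_width": opening from 0.0 (shut) to 1.0 (fully open); "grip_force": force on a finger pad.
Only numpy, scipy, OpenCV 4.12 (cv2) and the standard library are available. Lean on these libraries where they do the work, as an engineer would, in place of code of your own. Each camera call takes 0.05 s, during which the arm holds its last target. There are 200 camera calls.

## Working session

There is one attempt and no reset: what is moved stays moved. The work goes in short steps, Python scripts to look and compute and a tool call to move; the robot and the scene stay as the last step left them, time stands still between calls to the robot, and variables do not carry over. Pictures are saved under pics/ and viewed, at most 10 in all, crops included, and the job is handed in when it is done.

Besides the shell and the picture viewer there is one more tool, called as name(argument=value, ...), one argument or row to a line, values as JSON. jog_arm: Moves the arm, as the interface text tells. Shift numbers are shares of 4 cm and turn numbers shares of 0.1 rad, none past 1 either way. Its arguments: {"type":"object","properties":{"plan":{"type":"array"},"newtons":{"type":"number"}},"required":["plan"]}

```bash
mkdir -p pics; ls; python3 - <<'E'
from workcell import arm
import cv2, numpy as np
s=arm.state(); print({k:np.round(v,3).tolist() for k,v in s.items()})
for n in ("side","top","wrist"):
    im=arm.get_image(n); cv2.imwrite(f"pics/{n}0.png",im[:,:,::-1])
    print(n,{k:np.round(v,4).tolist() for k,v in arm.camera_params(n).items()})
a=cv2.imread("pics/side0.png");b=cv2.imread("pics/top0.png")
E
```

```text
pics
{'time': 0.0, 'joint_positions': [-77.034, 30.281, 82.157, -0.001, 67.688, -10.228], 'qd': [-0.031, 0.037, -0.043, 0.146, -0.0, 0.065], 'joint_torque': [0.0, -44.004, -17.659, 0.064, 0.058, -0.0], 'ee_pos': [0.246, -0.574, 0.222], 'orientation': [[0.919, 0.394, -0.001], [0.394, -0.919, 0.002], [0.0, -0.002, -1.0]], 'ft_force': [-0.446, -0.382, -0.423], 'ft_torque': [0.008, -0.019, 0.018], 'grip_force': 0.0, 'gripper_width': 0.996}
side {'intrinsics': [[506.6704, 0.0, 282.6386], [0.0, 506.6704, 206.9929], [0.0, 0.0, 1.0]], 'dist': [-0.1271, 0.0, 0.0, 0.0, 0.0], 'extrinsics': [[-0.9971, -0.075, -0.0136, 0.5828], [-0.0387, 0.6527, -0.7566, 0.0825], [0.0656, -0.7539, -0.6537, 1.2587], [0.0, 0.0, 0.0, 1.0]]}
top {'intrinsics': [[458.9861, 0.0, 278.0094], [0.0, 458.9861, 204.6954], [0.0, 0.0, 1.0]], 'dist': [-0.1119, 0.0, 0.0, 0.0, 0.0], 'extrinsics': [[0.0178, -0.9997, 0.0195, 0.0462], [-0.9822, -0.0212, -0.1865, 0.5893], [0.1868, -0.0158, -0.9823, 1.1851], [0.0, 0.0, 0.0, 1.0]]}
wrist {'intrinsics': [[355.3384, 0.0, 280.1378], [0.0, 355.3384, 205.4703], [0.0, 0.0, 1.0]], 'dist': [-0.0157, 0.0, 0.0, 0.0, 0.0], 'T_tool_cam': [[-0.0003, -0.9645, -0.2639, 0.0728], [1.0, -0.0003, -0.0, 0.0009], [-0.0001, -0.2639, 0.9645, -0.163], [0.0, 0.0, 0.0, 1.0]]}
```

View pics/top0.png

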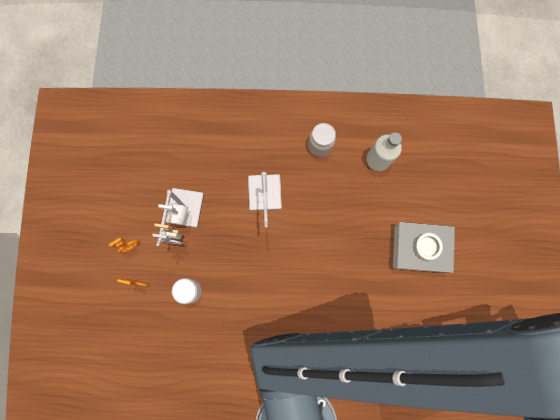

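View pics/side0.png

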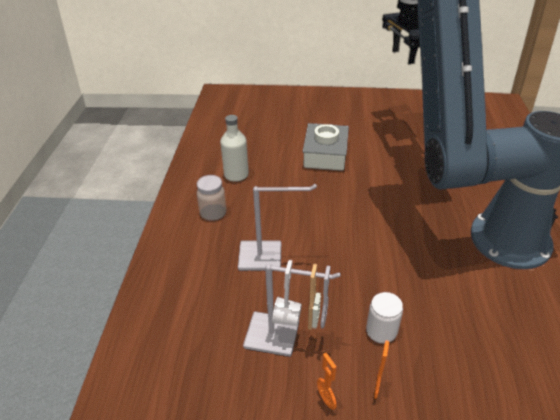

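```bash
cat > h.py <<'E'
from workcell import arm
import numpy as np, cv2
def ray(n,uv,T_wc=None):
    """camera centre and directions in world for pixels"""
    p=arm.camera_params(n)
    q=cv2.undistortPoints(np.array(uv,float).reshape(-1,1,2),p["intrinsics"],p["dist"])[:,0]
    d=np.c_[q,np.ones(len(q))]
    if n=="wrist": T=T_wc@p["T_tool_cam"]
    else: T=np.linalg.inv(p["extrinsics"])
    return T[:3,3],d@T[:3,:3].T
def onz(n,uv,z,T_wc=None):
    c,d=ray(n,uv,T_wc); z=np.broadcast_to(z,len(d))
    return c+d*((z-c[2])/d[:,2])[:,None]
def tool(s=None):
    s=s or arm.state(); T=np.eye(4); T[:3,:3]=s["orientation"]; T[:3,3]=s["ee_pos"]; return T
def proj(n,P,T_wc=None):
    p=arm.camera_params(n)
    E=np.linalg.inv(T_wc@p["T_tool_cam"]) if n=="wrist" else p["extrinsics"]
    return cv2.projectPoints(np.array(P,float).reshape(-1,3),cv2.Rodrigues(E[:3,:3].copy())[0],E[:3,3].copy(),p["intrinsics"],p["dist"])[0][:,0]
E
python3 - <<'E'
from h import *
a=cv2.imread("pics/top0.png")[160:300,100:290]; b=cv2.imread("pics/side0.png")[160:370,210:410]
A=cv2.resize(a,None,fx=2.9,fy=2.9,interpolation=2);print(A.shape)
cv2.imwrite("pics/crop_top.png",cv2.resize(a,None,fx=4.2,fy=4.2,interpolation=2))
cv2.imwrite("pics/crop_side.png",cv2.resize(b,None,fx=2.8,fy=2.8,interpolation=2))
print(onz("top",[(265,192),(185,208)],0.012)); print(onz("top",[(428,247)],0.088))
print(onz("top",[(186,292)],0.09),onz("top",[(323,132)],0.1))
E
```

```text
(406, 551, 3)
[[0.6320014  0.09426114 0.012     ]
 [0.58147355 0.31684463 0.012     ]]
[[ 0.47709918 -0.33889524  0.088     ]]
[[0.35053154 0.28836865 0.09      ]] [[ 0.78202707 -0.0594004   0.1       ]]
```

View pics/crop_top.png

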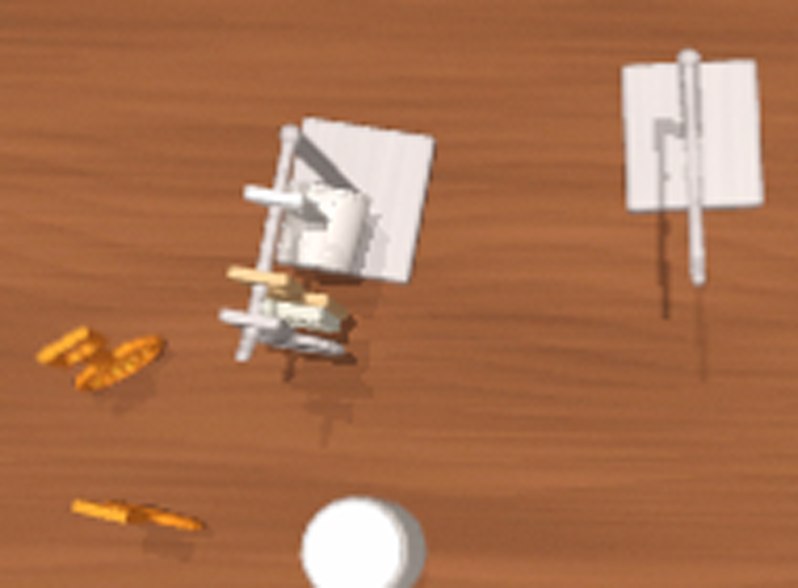

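View pics/crop_side.png

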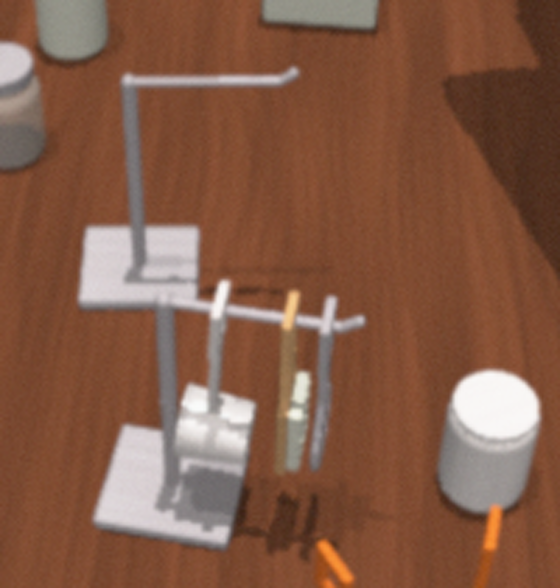

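```bash
python3 - <<'E'
from h import *
from scipy.optimize import least_squares
T=lambda p:(p[0]/4.2+100,p[1]/4.2+160); S=lambda p:(p[0]/2.8+210,p[1]/2.8+160)
H={"A":(T((289,131)),T((243,354)),S((166,300)),S((360,321))),"B":(T((688,56)),T((697,280)),S((128,80)),S((293,73)))}
for k,(a,b,c,d) in H.items():
    def pts(q,zz=0): 
        x,y,w=q; e=np.array([-np.cos(w),-np.sin(w)])
        return np.array([[x,y,.212],[*(np.array([x,y])+e*.129),.218]])
    f=lambda q:(np.r_[proj("top",pts(q)),proj("side",pts(q))]-np.array([a,b,c,d])).ravel()
    r=least_squares(f,[.6,.2,0]); x,y,w=r.x
    print(k,np.round(r.x,4),"deg",np.degrees(w),"res",np.round(r.fun,1))
    for s in (.038,.082,.106): print(s,np.round([x-s*np.cos(w),y-s*np.sin(w)],4), np.round(proj("top",[x-s*np.cos(w),y-s*np.sin(w),.2195])*1,1))
# eyes pixel tops at z=.2195
print(onz("top",[T(p) for p in [(274,196),(260,275),(250,319)]],.2195))
E
```

```text
A [ 0.5843  0.32   -0.1298] deg -7.437493842311158 res [-0.1  0.5 -0.2  0.8 -1.4 -0.5  0.4 -0. ]
0.038 [0.5466 0.3249] [[164.9 206.7]]
0.082 [0.503  0.3306] [[161.3 225.1]]
0.106 [0.4792 0.3337] [[159.4 235.2]]
B [0.6337 0.0957 0.0638] deg 3.6542576333687595 res [-0.1  0.  -0.  -0.1 -0.6 -0.2  0.6 -0.1]
0.038 [0.5958 0.0933] [[264.3 188.2]]
0.082 [0.5519 0.0905] [[265.1 206.6]]
0.106 [0.5279 0.0889] [[265.5 216.7]]
[[0.54663115 0.32414832 0.2195    ]
 [0.50207585 0.32919127 0.2195    ]
 [0.477495   0.33324101 0.2195    ]]
```

jog_arm(
  plan=[
    [1,[0.5,0.7,0.3],-0.5],
    [1,[0.5,0.7,0.3],-0.5],
    [1,[0.6,0.7,0.3],-0.5],
    [1,[0.6,0.7,0.3],-0.5],
    [1,[0.6,0.75,0.2],-0.5],
    [1,[0.6,0.75,0.2],-0.5],
    [1,[0.5,0.8,0.2],-0.5],
    [1,[0.5,0.8,0.2],-0.5],
  ],
  newtons=20,
)

```text
time: 0.82
ee_pos: [0.4229, -0.3367, 0.3027]
orientation: [[1.0, 0.002, -0.0], [0.002, -1.0, 0.0], [-0.0, -0.0, -1.0]]
ft_force: [0.7, -0.3, -0.2]
gripper_width: 0.998
grip_force: 0.0
```

jog_arm(
  plan=[
    [1,[0.4,0.9,0],-0.5],
    [1,[0.3,0.95,0],-0.5],
    [1,[0.2,0.95,0],-0.3],
    [1,[0.1,0.95,0],0],
    [1,[0,0.95,0],0],
    [1,[0,0.95,0],0],
    [1,[0,0.95,0],0],
    [1,[0,0.95,0],0],
  ],
)

```text
time: 1.48
ee_pos: [0.4616, -0.0346, 0.3024]
orientation: [[0.992, -0.125, -0.0], [-0.125, -0.992, 0.0], [-0.0, -0.0, -1.0]]
ft_force: [0.5, -0.4, 0.8]
gripper_width: 1.001
grip_force: 0.0
```

jog_arm(
  plan=[
    [0.3,[0,0.9,0],0],
    [0.3,[0,0.9,0],0],
    [0.3,[0,0.9,0],0],
    [0.3,[0,0.9,0],0],
    [0.3,[0,0.9,0],0],
    [0.3,[0,0.9,0],0],
    [0.3,[0,0.9,0],0],
    [0.3,[0,0.9,0],0],
  ],
)

```text
time: 2.15
ee_pos: [0.4616, 0.2533, 0.3024]
orientation: [[0.992, -0.125, -0.0], [-0.125, -0.992, -0.0], [-0.0, 0.0, -1.0]]
ft_force: [0.4, 0.2, -0.1]
gripper_width: 0.653
grip_force: 0.0
```

jog_arm(
  plan=[
    [0.3,[0,0.3,0],0],
    [0.3,[0,0,0],0],
    [0.3,[0,0,0],0],
  ],
)

```text
time: 2.4
ee_pos: [0.4617, 0.2633, 0.3021]
orientation: [[0.992, -0.123, -0.001], [-0.123, -0.992, -0.001], [-0.001, 0.002, -1.0]]
ft_force: [0.0, 0.1, 0.3]
gripper_width: 0.652
grip_force: 0.0
```

```bash
python3 - <<'E'
from h import *
s=arm.state(); T=tool(s); im=arm.get_image("wrist")[:,:,::-1].copy()
cv2.imwrite("pics/w1.png",im)
def h(q,d,z): x,y,w=q; return [x-d*np.cos(w),y-d*np.sin(w),z]
A=(.5843,.32,-.1298)
for d,z in ((0,.2135),(.129,.222),(.038,.2195),(.082,.2195),(.106,.2195)):
    p=proj("wrist",h(A,d,z),T)[0]; print(p); cv2.drawMarker(im,tuple(int(round(v)) for v in p),(0,0,255),0,9,1)
cv2.imwrite("pics/w1b.png",cv2.resize(im,(800,600)))
E
```

```text
[170.27852718  42.93506794]
[179.95263097 233.38090239]
[171.71845464 103.01221442]
[176.30916466 168.55940538]
[178.68223083 201.84261429]
```

View pics/w1b.png

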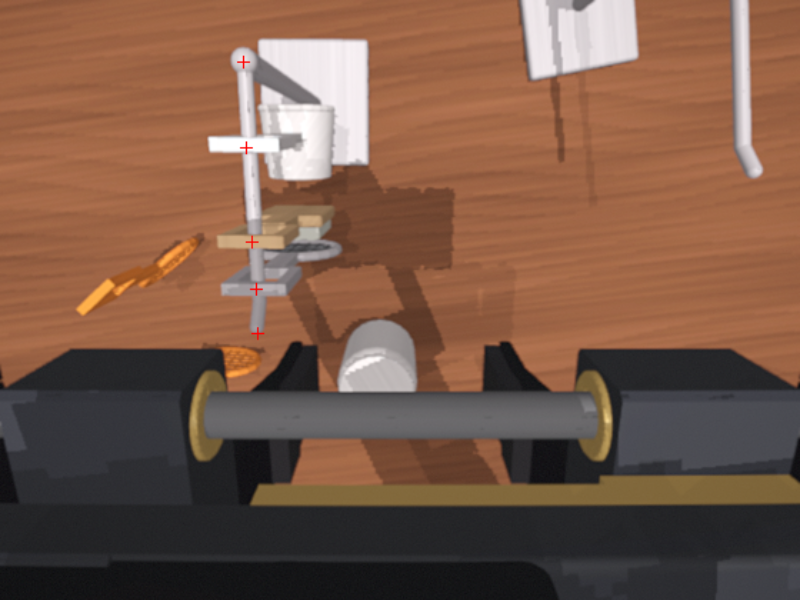

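jog_arm(
  plan=[
    [0.3,[0.2,0.85,0],0],
    [0.3,[0.22,0.9,0],-0.05],
    [0.3,[0,0,-0.8],0],
    [0.3,[0,0,-0.8],0],
    [0.3,[0,0,-0.8],0],
    [0.3,[0,0,-0.6],0],
    [0.3,[0,0,0],0],
  ],
)

```text
time: 3.03
ee_pos: [0.4758, 0.3298, 0.1775]
orientation: [[0.991, -0.132, -0.011], [-0.132, -0.991, -0.005], [-0.01, 0.007, -1.0]]
ft_force: [-0.1, -0.9, -0.6]
gripper_width: 0.653
grip_force: 0.0
```

jog_arm(
  plan=[
    [-1,[0,0,0],0],
    [-1,[0,0,0],0],
    [-1,[0,0,0],0],
    [-1,[0,0,0],0],
    [-1,[0,0,0],0],
  ],
  newtons=20,
)

```text
time: 3.45
ee_pos: [0.48, 0.3339, 0.1843]
orientation: [[0.992, -0.13, 0.003], [-0.13, -0.992, 0.002], [0.003, -0.002, -1.0]]
ft_force: [1.7, 1.6, 1.2]
gripper_width: 0.362
grip_force: 20.0
```

jog_arm(
  plan=[
    [-1,[0,0,0.2],0],
    [-1,[0,0,0.2],0],
    [-1,[0,0,0],0],
    [-1,[-0.4,0.052,0],0],
    [-1,[-0.5,0.065,0],0],
    [-1,[-0.6,0.08,0],0],
    [-1,[-0.5,0.065,0],0],
    [-1,[0,0,0],0],
  ],
)

```text
time: 4.12
ee_pos: [0.394, 0.3437, 0.1985]
orientation: [[0.992, -0.128, -0.005], [-0.128, -0.992, -0.002], [-0.005, 0.002, -1.0]]
ft_force: [-0.9, -0.4, -0.2]
gripper_width: 0.363
grip_force: 20.0
```

jog_arm(
  plan=[
    [-1,[0,0,0.6],0],
    [-1,[0.1,-0.3,0.4],0.2],
    [-1,[0.2,-0.7,0],0.4],
    [-1,[0.2,-0.9,0],0.4],
    [-1,[0.2,-0.9,0],0.4],
    [-1,[0.2,-0.9,0],0.4],
    [-1,[0.2,-0.9,0],0.12],
    [-1,[0.14,-0.9,0],0],
  ],
)

```text
time: 4.78
ee_pos: [0.4501, 0.1221, 0.2392]
orientation: [[0.998, 0.063, 0.003], [0.063, -0.998, -0.0], [0.003, 0.0, -1.0]]
ft_force: [0.3, -0.2, -0.9]
gripper_width: 0.363
grip_force: 20.0
```

jog_arm(
  plan=[
    [-1,[0,-0.6,0],0],
    [-1,[0,-0.4,-0.2],0],
    [-1,[0,0,-0.4],0],
    [-1,[0,0,-0.35],0],
    [-1,[0,0,0],0],
    [-1,[0,0,0],0],
  ],
)

```text
time: 5.28
ee_pos: [0.4488, 0.0837, 0.2005]
orientation: [[0.998, 0.061, -0.001], [0.061, -0.998, -0.0], [-0.001, 0.0, -1.0]]
ft_force: [0.1, -0.8, -0.8]
gripper_width: 0.367
grip_force: 20.0
```

```bash
python3 - <<'E'
from h import *
s=arm.state(); T=tool(s); im=arm.get_image("wrist")[:,:,::-1].copy()
def h(q,d,z): x,y,w=q; return [x-d*np.cos(w),y-d*np.sin(w),z]
B=(.6337,.0957,.0638)
for d,z in ((0,.2135),(.129,.222),(.05,.2135),(.09,.2135),(.116,.2135)):
    p=proj("wrist",h(B,d,z),T)[0]; cv2.drawMarker(im,tuple(int(round(v)) for v in p),(0,0,255),0,9,1)
cv2.imwrite("pics/w2.png",cv2.resize(im,(800,600)))
E
```

```text
(no output)
```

View pics/w2.png

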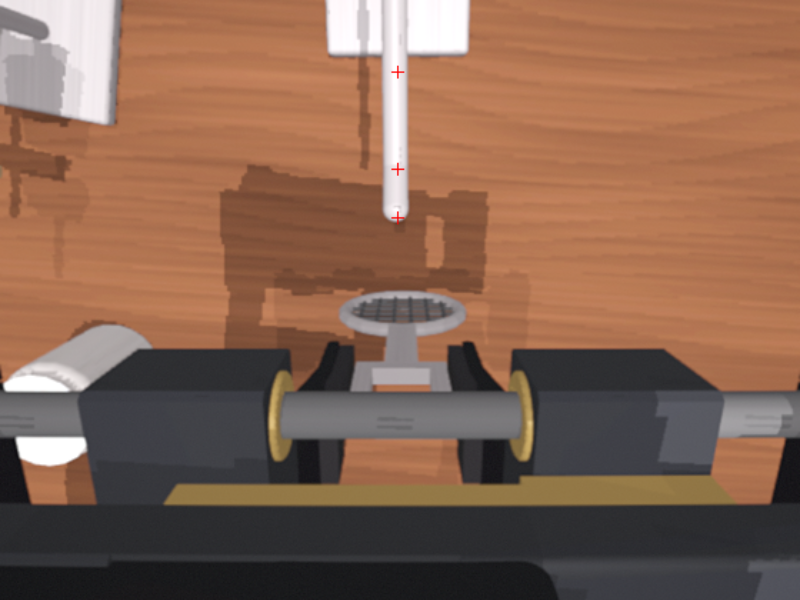

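jog_arm(
  plan=[
    [-1,[0.3,0.05,0],0],
    [-1,[0.4,0.03,0],0],
    [-1,[0.5,0.03,0],0],
    [-1,[0.5,0.03,0],0],
    [-1,[0.5,0.03,0],0],
    [-1,[0.5,0.03,0],0],
    [-1,[0.5,0.03,0],0],
    [-1,[0.3,0.02,0],0],
  ],
)

```text
time: 6.0
ee_pos: [0.5919, 0.0945, 0.2021]
orientation: [[0.998, 0.063, 0.005], [0.063, -0.998, -0.0], [0.005, 0.001, -1.0]]
ft_force: [1.3, 0.2, -0.1]
gripper_width: 0.365
grip_force: 20.0
```

jog_arm(
  plan=[
    [-1,[0,0,0],0],
    [-1,[0,0,-0.2],0],
    [-1,[0,0,-0.2],0],
    [-1,[0,0,0],0],
  ],
)

```text
time: 6.33
ee_pos: [0.5877, 0.0944, 0.184]
orientation: [[0.998, 0.062, -0.0], [0.062, -0.998, 0.0], [-0.0, -0.0, -1.0]]
ft_force: [-0.3, 0.4, 0.5]
gripper_width: 0.366
grip_force: 20.0
```

jog_arm(
  plan=[
    [0.0,[0,0,0],0],
    [0.2,[0,0,0],0],
    [0.3,[0,0,0],0],
    [0.3,[0,0,0.2],0],
    [0.3,[0,0,0.5],0],
    [0.3,[0,0,0.9],0],
    [0.3,[0,0,0.9],0],
    [0.3,[0,0,0.4],0],
  ],
)

```text
time: 7.0
ee_pos: [0.5906, 0.094, 0.3061]
orientation: [[0.998, 0.062, 0.008], [0.062, -0.998, -0.0], [0.008, 0.001, -1.0]]
ft_force: [0.3, -0.7, 0.4]
gripper_width: 0.645
grip_force: 0.0
```

jog_arm(
  plan=[
    [0.3,[-0.2,0.6,0],-0.3],
    [0.3,[-0.3,0.9,0],-0.4],
    [0.3,[-0.3,0.9,0],-0.4],
    [0.3,[-0.3,0.9,0],-0.4],
    [0.3,[-0.3,0.9,0],-0.4],
    [0.3,[-0.3,0.9,0],0],
    [0.3,[-0.35,0.7,0],0],
    [0.3,[0,0,0],0],
  ],
)

```text
time: 7.67
ee_pos: [0.5032, 0.331, 0.3012]
orientation: [[0.993, -0.122, -0.001], [-0.122, -0.993, 0.003], [-0.002, -0.003, -1.0]]
ft_force: [-0.3, -0.6, 0.8]
gripper_width: 0.653
grip_force: 0.0
```

jog_arm(
  plan=[
    [0.3,[0,0,0],0],
    [0.3,[0,0,0],0],
  ],
)

```text
time: 7.83
ee_pos: [0.5066, 0.3257, 0.3009]
orientation: [[0.992, -0.127, 0.001], [-0.127, -0.992, -0.001], [0.001, 0.001, -1.0]]
ft_force: [1.0, -0.1, -0.1]
gripper_width: 0.649
grip_force: 0.0
```

jog_arm(
  plan=[
    [0.3,[-0.09,0.12,-0.6],0],
    [0.3,[0,0,-0.8],0],
    [0.3,[0,0,-0.8],0],
    [0.3,[0,0,-0.7],0],
    [0.3,[0,0,0],0],
    [0.3,[0,0,0],0],
  ],
)

```text
time: 8.33
ee_pos: [0.503, 0.329, 0.1835]
orientation: [[0.991, -0.13, -0.003], [-0.13, -0.992, -0.002], [-0.003, 0.002, -1.0]]
ft_force: [1.4, -0.0, 0.2]
gripper_width: 0.652
grip_force: 0.0
```

jog_arm(
  plan=[
    [-1,[0,0,0],0],
    [-1,[0,0,0],0],
    [-1,[0,0,0],0],
    [-1,[0,0,0],0],
    [-1,[0,0,0],0],
  ],
)

```text
time: 8.75
ee_pos: [0.5035, 0.3312, 0.1858]
orientation: [[0.992, -0.128, 0.002], [-0.128, -0.992, 0.001], [0.002, -0.001, -1.0]]
ft_force: [-0.7, 1.7, 1.4]
gripper_width: 0.359
grip_force: 20.0
```

jog_arm(
  plan=[
    [-1,[0,0,0.2],0],
    [-1,[0,0,0.2],0],
    [-1,[0,0,0],0],
    [-1,[-0.4,0.052,0],0],
    [-1,[-0.6,0.078,0],0],
    [-1,[-0.6,0.078,0],0],
    [-1,[-0.6,0.078,0],0],
    [-1,[-0.4,0.052,0],0],
  ],
)

```text
time: 9.42
ee_pos: [0.3964, 0.3442, 0.2007]
orientation: [[0.992, -0.127, -0.002], [-0.127, -0.992, -0.0], [-0.002, 0.001, -1.0]]
ft_force: [0.9, 0.6, -0.5]
gripper_width: 0.364
grip_force: 20.0
```

jog_arm(
  plan=[
    [-1,[0,0,0],0],
    [-1,[0,0,0.6],0],
    [-1,[0.1,-0.3,0.4],0.2],
    [-1,[0.2,-0.7,0],0.4],
    [-1,[0.2,-0.9,0],0.4],
    [-1,[0.2,-0.9,0],0.4],
    [-1,[0.2,-0.9,0],0.4],
    [-1,[0.1,-0.9,0],0.12],
  ],
)

```text
time: 10.08
ee_pos: [0.4412, 0.1585, 0.2412]
orientation: [[0.998, 0.066, 0.003], [0.066, -0.998, -0.0], [0.003, 0.0, -1.0]]
ft_force: [0.9, -0.3, 0.0]
gripper_width: 0.366
grip_force: 20.0
```

jog_arm(
  plan=[
    [-1,[0,-0.9,0],0],
    [-1,[0,-0.7,0],0],
    [-1,[0,0,-0.5],0],
    [-1,[0,0,-0.4],0],
    [-1,[0,0,0],0],
    [-1,[0,0,0],0],
  ],
)

```text
time: 10.58
ee_pos: [0.4394, 0.0959, 0.2044]
orientation: [[0.998, 0.063, -0.001], [0.063, -0.998, -0.0], [-0.001, 0.0, -1.0]]
ft_force: [0.2, 0.4, -0.2]
gripper_width: 0.36
grip_force: 20.0
```

jog_arm(
  plan=[
    [-1,[0,-0.29,-0.05],0],
    [-1,[0,0,0],0],
    [-1,[0.3,0.02,0],0],
    [-1,[0.5,0.03,0],0],
    [-1,[0.5,0.03,0],0],
    [-1,[0.5,0.03,0],0],
    [-1,[0.5,0.03,0],0],
    [-1,[0.3,0.02,0],0],
  ],
)

```text
time: 11.25
ee_pos: [0.5464, 0.0919, 0.2039]
orientation: [[0.998, 0.064, 0.005], [0.064, -0.998, 0.0], [0.005, 0.0, -1.0]]
ft_force: [0.8, 0.1, -0.3]
gripper_width: 0.365
grip_force: 20.0
```

jog_arm(
  plan=[
    [-1,[0,0,0],0],
    [-1,[0,0,-0.2],0],
    [-1,[0,0,-0.23],0],
    [-1,[0,0,0],0],
  ],
)

```text
time: 11.58
ee_pos: [0.5422, 0.0916, 0.1848]
orientation: [[0.998, 0.064, -0.0], [0.064, -0.998, 0.0], [0.0, -0.0, -1.0]]
ft_force: [0.0, 0.8, 1.2]
gripper_width: 0.361
grip_force: 20.0
```

jog_arm(
  plan=[
    [0.0,[0,0,0],0],
    [0.2,[0,0,0],0],
    [0.3,[0,0,0],0],
    [0.3,[0,0,0.2],0],
    [0.3,[0,0,0.5],0],
    [0.3,[0,0,0.9],0],
    [0.3,[0,0,0.9],0],
    [0.3,[0,0,0.4],0],
  ],
)

```text
time: 12.25
ee_pos: [0.5449, 0.0911, 0.3065]
orientation: [[0.998, 0.064, 0.008], [0.064, -0.998, -0.0], [0.008, 0.001, -1.0]]
ft_force: [1.0, -0.3, 0.5]
gripper_width: 0.649
grip_force: 0.0
```

Look at the hung state (side view), and measure the tub from the top view.

```bash
python3 - <<'E'
from h import *
s=arm.get_image("side")[:,:,::-1]; t=arm.get_image("top")[:,:,::-1]; t0=cv2.imread("pics/top0.png")
a=cv2.resize(s[160:360,210:410],(500,500),interpolation=2)
b=cv2.resize(t0[210:285,380:470],(300,250),interpolation=2)
b2=cv2.resize(t[210:285,380:470],(300,250),interpolation=2)
cv2.imwrite("pics/chk.png",np.hstack([a,np.vstack([b,b2])]))
E
```

```text
(no output)
```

View pics/chk.png

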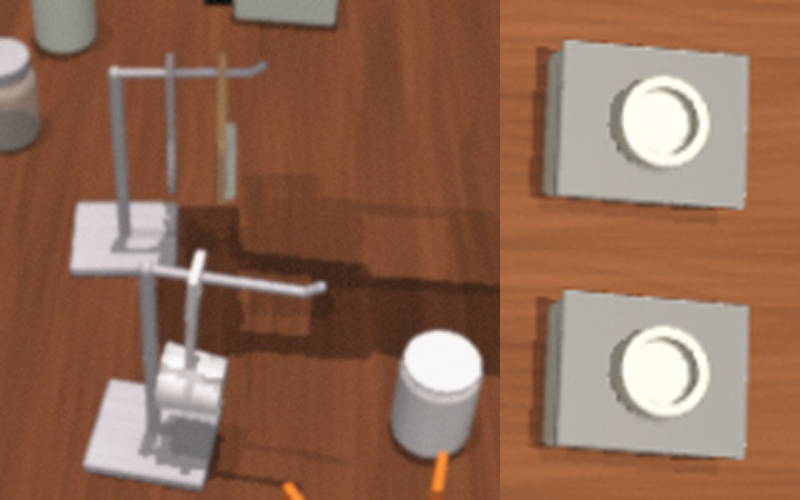

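jog_arm(
  plan=[
    [0.3,[0,0.7,0],-0.4],
    [0.3,[0,0.95,0],-0.4],
    [0.3,[0,0.95,0],-0.4],
    [0.3,[0,0.95,0],-0.4],
    [0.3,[0,0.95,0],-0.33],
    [0.3,[0.1,0.95,0],0],
    [0.3,[0,0.35,0],0],
    [0.3,[0,0,0],0],
  ],
)

```text
time: 13.02
ee_pos: [0.5456, 0.3263, 0.2997]
orientation: [[0.992, -0.124, -0.002], [-0.124, -0.992, 0.0], [-0.002, 0.0, -1.0]]
ft_force: [-0.7, 0.6, 0.2]
gripper_width: 0.648
grip_force: 0.0
```

jog_arm(
  plan=[
    [0.3,[0,0,0],0],
    [0.3,[0,0,0],0],
    [0.3,[0,0,0],0],
  ],
)

```text
time: 13.27
ee_pos: [0.5469, 0.3214, 0.301]
orientation: [[0.991, -0.131, -0.001], [-0.131, -0.991, -0.001], [-0.001, 0.001, -1.0]]
ft_force: [0.4, -0.9, -0.7]
gripper_width: 0.648
grip_force: 0.0
```

```bash
python3 - <<'E'
from h import *
s=arm.state(); T=tool(s); im=arm.get_image("wrist")[:,:,::-1].copy(); cv2.imwrite("pics/w3.png",im)
print(s["time"],s["ee_pos"],s["orientation"][0])
def h(q,d,z): x,y,w=q; return [x-d*np.cos(w),y-d*np.sin(w),z]
print(proj("wrist",h((.5843,.32,-.1298),.038,.2195),T))
# bottle, jar from top0
print(onz("top",[(395,139)],.19), onz("top",[(323,130)],.1))
E
```

```text
13.2667 [0.54687568 0.32136324 0.30100731] [ 0.99142314 -0.13068647 -0.00109398]
[[274.58749214 214.80155303]]
[[ 0.73659409 -0.23046196  0.19      ]] [[ 0.78773342 -0.05942306  0.1       ]]
```

jog_arm(
  plan=[
    [0.3,[0,0.08,-0.6],0],
    [0.3,[0,0,-0.8],0],
    [0.3,[0,0,-0.8],0],
    [0.3,[0,0,-0.7],0],
    [0.3,[0,0,0],0],
    [0.3,[0,0,0],0],
  ],
)

```text
time: 13.82
ee_pos: [0.5464, 0.3249, 0.1843]
orientation: [[0.991, -0.13, -0.003], [-0.13, -0.991, -0.001], [-0.003, 0.002, -1.0]]
ft_force: [-0.2, 0.1, 0.7]
gripper_width: 0.645
grip_force: 0.0
```

jog_arm(
  plan=[
    [-1,[0,0,0],0],
    [-1,[0,0,0],0],
    [-1,[0,0,0],0],
    [-1,[0,0,0],0],
    [-1,[0,0,0],0],
  ],
  newtons=12,
)

```text
time: 14.23
ee_pos: [0.5475, 0.3265, 0.1867]
orientation: [[0.992, -0.129, 0.002], [-0.129, -0.992, 0.001], [0.002, -0.001, -1.0]]
ft_force: [-0.3, 0.6, 2.5]
gripper_width: 0.367
grip_force: 12.0
```

jog_arm(
  plan=[
    [-1,[0,0,0.2],0],
    [-1,[0,0,0.2],0],
    [-1,[0,0,0],0],
    [-1,[-0.4,0.052,0],0],
    [-1,[-0.6,0.078,0],0],
    [-1,[-0.6,0.078,0],0],
    [-1,[-0.6,0.078,0],0],
    [-1,[-0.45,0.06,0],0],
  ],
)

```text
time: 14.9
ee_pos: [0.4388, 0.3402, 0.2015]
orientation: [[0.992, -0.129, -0.001], [-0.129, -0.992, -0.0], [-0.001, 0.0, -1.0]]
ft_force: [0.7, -0.7, -1.0]
gripper_width: 0.367
grip_force: 12.0
```

jog_arm(
  plan=[
    [-1,[0,0,0.5],0],
    [-1,[0,0,0.7],0],
    [-1,[0,-0.4,0.2],0.2],
    [-1,[0,-0.7,0],0.3],
    [-1,[0,-0.9,0],0.3],
    [-1,[0,-0.9,0],0.3],
    [-1,[0,-0.9,0],0.2],
    [-1,[0,-0.9,0],0],
  ],
)

```text
time: 15.57
ee_pos: [0.4408, 0.1509, 0.2578]
orientation: [[1.0, 0.002, 0.001], [0.002, -1.0, 0.0], [0.001, -0.0, -1.0]]
ft_force: [2.0, 0.3, -1.0]
gripper_width: 0.364
grip_force: 12.0
```

jog_arm(
  plan=[
    [-1,[0,-0.9,0],0],
    [-1,[0,-0.9,0],0],
    [-1,[0,-0.9,0],0],
    [-1,[0.1,-0.9,0],0],
    [-1,[0.2,-0.9,0],0],
    [-1,[0.4,-0.9,0],0],
    [-1,[0.5,-0.8,0],0],
    [-1,[0.6,-0.6,0],0],
  ],
)

```text
time: 16.23
ee_pos: [0.513, -0.1227, 0.2579]
orientation: [[1.0, -0.002, 0.0], [-0.002, -1.0, -0.001], [0.0, 0.001, -1.0]]
ft_force: [0.3, 0.4, -1.3]
gripper_width: 0.364
grip_force: 12.0
```

jog_arm(
  plan=[
    [-1,[0.6,-0.4,0],0],
    [-1,[0.6,0,0],0],
    [-1,[0.4,0,0],0],
    [-1,[0.2,0,0],0],
    [-1,[0,0,0],0],
    [-1,[0,0,0],0],
    [-1,[0,0,0],0],
    [-1,[0,0,0],0],
  ],
)

```text
time: 16.9
ee_pos: [0.5838, -0.1353, 0.2575]
orientation: [[1.0, 0.001, -0.001], [0.001, -1.0, 0.0], [-0.001, -0.0, -1.0]]
ft_force: [-0.5, -0.3, -0.3]
gripper_width: 0.363
grip_force: 12.0
```

jog_arm(
  plan=[
    [-1,[0,0,-0.5],0],
    [-1,[0,0,-0.7],0],
    [-1,[0,0,-0.7],0],
    [-1,[0,0,-0.6],0],
    [-1,[0,0,-0.4],0],
    [-1,[0,0,-0.25],0],
    [-1,[0,0,0],0],
    [-1,[0,0,0],0],
  ],
  newtons=5,
)

```text
time: 17.57
ee_pos: [0.5849, -0.1358, 0.1317]
orientation: [[1.0, 0.001, -0.0], [0.001, -1.0, -0.0], [-0.0, 0.0, -1.0]]
ft_force: [-0.2, 0.3, -0.9]
gripper_width: 0.369
grip_force: 5.0
```

jog_arm(
  plan=[
    [-1,[0,0,-0.1],0],
    [-1,[0,0,-0.1],0],
    [-1,[0,0,0],0],
  ],
)

```text
time: 17.82
ee_pos: [0.5854, -0.1361, 0.124]
orientation: [[1.0, 0.001, 0.001], [0.001, -1.0, -0.001], [0.001, 0.001, -1.0]]
ft_force: [0.2, -0.5, -0.6]
gripper_width: 0.368
grip_force: 5.0
```

jog_arm(
  plan=[
    [-1,[0,0,-0.05],0],
    [-1,[0,0,-0.05],0],
    [-1,[0,0,0],0],
  ],
)

```text
time: 18.07
ee_pos: [0.5859, -0.1362, 0.121]
orientation: [[1.0, 0.001, 0.003], [0.001, -1.0, -0.001], [0.003, 0.001, -1.0]]
ft_force: [-0.6, 0.1, 3.9]
gripper_width: 0.366
grip_force: 5.0
```

```bash
python3 - <<'E'
from h import *
s=arm.state(); im=arm.get_image("side")[:,:,::-1]
P=[.585,-.136,.07]; u=proj("side",P)[0].astype(int); print(u)
w=arm.get_image("wrist")[:,:,::-1]
c=cv2.resize(im[u[1]-60:u[1]+60,u[0]-60:u[0]+60],(400,400),interpolation=2)
cv2.imwrite("pics/st.png",np.hstack([c,cv2.resize(w,None,fx=400/560,fy=400/420)]))
E
```

```text
[285 176]
```

View pics/st.png

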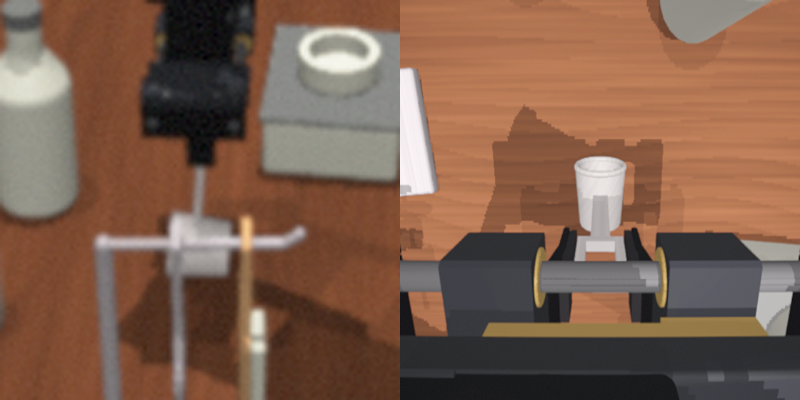

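jog_arm(
  plan=[
    [-1,[-0.24,0,0.01],0],
    [-1,[-0.24,0,0.01],0],
    [-1,[-0.3,0,-0.02],0],
    [-1,[-0.3,0,-0.04],0],
    [-1,[-0.29,0,-0.07],0],
    [-1,[-0.29,0,-0.09],0],
    [-1,[-0.27,0,-0.12],0],
    [-1,[-0.27,0,-0.14],0],
  ],
  newtons=4,
)

```text
time: 18.83
ee_pos: [0.4953, -0.1355, 0.1008]
orientation: [[1.0, 0.001, -0.0], [0.001, -1.0, 0.0], [-0.0, -0.0, -1.0]]
ft_force: [0.5, 0.3, -0.7]
gripper_width: 0.364
grip_force: 4.0
```

jog_arm(
  plan=[
    [-1,[-0.25,0,-0.17],0],
    [-1,[-0.25,0,-0.18],0],
    [-1,[0,0,0],0],
    [-1,[0,0,0],0],
  ],
)

```text
time: 19.17
ee_pos: [0.4749, -0.1351, 0.0866]
orientation: [[1.0, 0.0, -0.003], [0.0, -1.0, 0.002], [-0.003, -0.002, -1.0]]
ft_force: [-0.5, 0.1, 0.5]
gripper_width: 0.368
grip_force: 4.0
```

```bash
python3 - <<'E'
from h import *
s=arm.state(); print(s["ee_pos"],s["ft_force"],s["gripper_width"])
w=arm.get_image("wrist")[:,:,::-1]; im=arm.get_image("side")[:,:,::-1]
u=proj("side",[.54,-.136,.05])[0].astype(int)
c=cv2.resize(im[u[1]-60:u[1]+60,u[0]-60:u[0]+60],(400,400),interpolation=2)
cv2.imwrite("pics/st2.png",np.hstack([c,cv2.resize(w,None,fx=400/560,fy=400/420)]))
E
```

```text
[ 0.47494798 -0.13512618  0.08662511] [-0.47009291  0.1492773   0.47455168] 0.36765304114177133
```

View pics/st2.png

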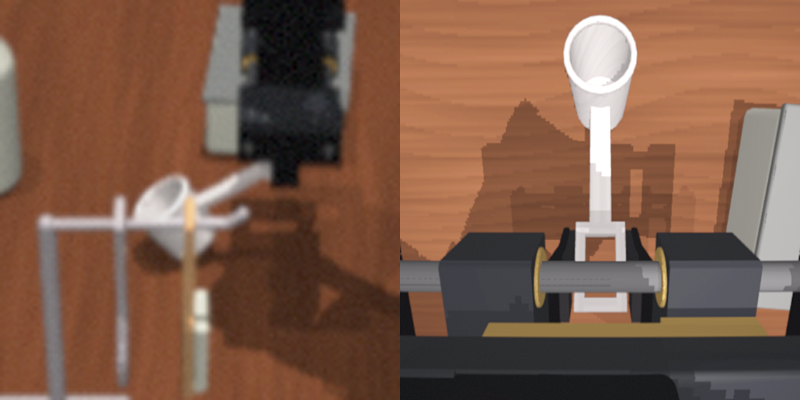

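jog_arm(
  plan=[
    [-1,[-0.2,0,-0.22],0],
    [-1,[-0.2,0,-0.22],0],
    [-1,[-0.16,0,-0.25],0],
    [-1,[-0.16,0,-0.25],0],
    [-1,[-0.12,0,-0.27],0],
    [-1,[-0.11,0,-0.27],0],
    [-1,[-0.04,0,-0.14],0],
    [-1,[-0.04,0,-0.14],0],
  ],
)

```text
time: 19.93
ee_pos: [0.4366, -0.1362, 0.0164]
orientation: [[1.0, 0.001, 0.001], [0.001, -1.0, -0.001], [0.001, 0.001, -1.0]]
ft_force: [0.2, -0.1, -0.1]
gripper_width: 0.367
grip_force: 4.0
```

jog_arm(
  plan=[
    [-1,[0,0,0],0],
    [-1,[0,0,0],0],
    [0.0,[0,0,0],0],
    [0.2,[0,0,0],0],
    [0.3,[0,0,0],0],
    [0.3,[0,0,0],0],
    [0.3,[0,0,0],0],
    [0.3,[0,0,0],0],
  ],
)

```text
time: 20.6
ee_pos: [0.4359, -0.1358, 0.0167]
orientation: [[1.0, 0.001, 0.0], [0.001, -1.0, -0.0], [0.0, 0.0, -1.0]]
ft_force: [0.3, -0.2, 0.3]
gripper_width: 0.64
grip_force: 0.0
```

jog_arm(
  plan=[
    [0.3,[0,0,0],0],
    [0.3,[0,0,0],0],
    [0.3,[0,0,0],0],
    [0.3,[0,0,0],0],
  ],
)

```text
time: 20.93
ee_pos: [0.4358, -0.1358, 0.0165]
orientation: [[1.0, 0.001, -0.0], [0.001, -1.0, 0.0], [-0.0, -0.0, -1.0]]
ft_force: [0.0, 0.2, -0.0]
gripper_width: 0.653
grip_force: 0.0
```

```bash
python3 - <<'E'
from h import *
s=arm.state(); print(s["ee_pos"],s["ft_force"],s["gripper_width"]); T=tool(s)
w=arm.get_image("wrist")[:,:,::-1].copy(); x,y=s["ee_pos"][:2]
for P in ([x,y,.031],[x+.06,y,.031],[x+.134,y,.048]):
    p=proj("wrist",P,T)[0]; print(p); cv2.drawMarker(w,tuple(int(v) for v in p),(0,0,255),0,9,1)
cv2.imwrite("pics/st3.png",w)
E
```

```text
[ 0.43576029 -0.13581958  0.01653561] [ 0.03127121  0.24605144 -0.00865058] 0.6529035113094146
[279.00321026 273.94674792]
[278.95320749 141.25941815]
[278.71710292 -90.76936627]
```

View pics/st3.png

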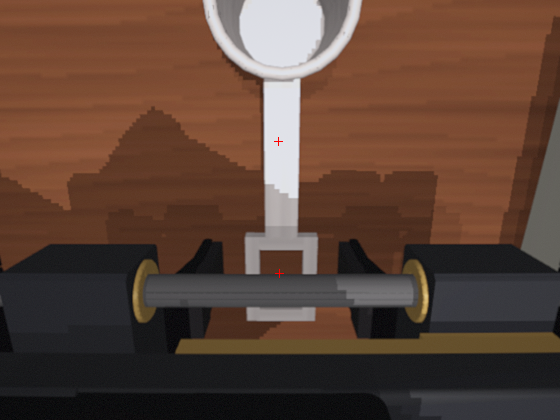

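jog_arm(
  plan=[
    [0.3,[0,0,0.5],0],
    [0.3,[0,0,0.9],0],
    [0.3,[0,0,0.9],0],
    [0.3,[0,-0.4,0.8],0],
    [0.3,[-0.2,-0.7,0.6],0],
    [0.3,[-0.2,-0.7,0.6],0],
    [0.3,[-0.2,-0.8,0.5],0],
    [0.3,[-0.2,-0.8,0.5],0],
  ],
)

```text
time: 21.65
ee_pos: [0.4031, -0.2726, 0.2301]
orientation: [[1.0, 0.002, 0.001], [0.002, -1.0, -0.0], [0.001, 0.0, -1.0]]
ft_force: [0.1, 0.3, -0.7]
gripper_width: 0.648
grip_force: 0.0
```

jog_arm(
  plan=[
    [0.3,[-0.1,-0.8,0.4],0],
    [0.3,[0,-0.6,0.2],0],
    [0.3,[0,-0.3,0],0],
    [0.3,[0,0,0],0],
    [0.3,[0,0,0],0],
    [0.3,[0,0,0],0],
    [0.3,[0,0,0],0],
  ],
)

```text
time: 22.23
ee_pos: [0.3994, -0.3374, 0.2514]
orientation: [[1.0, 0.002, -0.002], [0.002, -1.0, 0.003], [-0.002, -0.003, -1.0]]
ft_force: [-0.1, -0.4, 0.0]
gripper_width: 0.653
grip_force: 0.0
```

```bash
python3 - <<'E'
from h import *
# scoop from st3 picture (TCP pose then)
T3=np.eye(4);T3[:3,:3]=np.diag([1,-1,-1]);T3[:3,3]=[.43576,-.13582,.01654]
print("eye edges",onz("wrist",[(281,233),(281,321),(265,150),(299,150)],.031,T3)[:,:2],"rim",onz("wrist",[(282,78),(205,0),(361,0)],.048,T3)[:,:2])
s=arm.state(); T=tool(s); print(s["time"],s["ee_pos"]); w=arm.get_image("wrist")[:,:,::-1].copy(); cv2.imwrite("pics/tub.png",w)
def collar(im,n,uv,T=None,rad=60):
    g=cv2.cvtColor(im,cv2.COLOR_BGR2HSV); u,v=uv
    m=((im.min(2)>175)).astype(np.uint8)
    N,l,st,c=cv2.connectedComponentsWithStats(m)
    for i in range(1,N):
        if st[i,4]>150 and np.hypot(*(c[i]-uv))<rad:
            k=cv2.findContours((l==i).astype(np.uint8),cv2.RETR_EXTERNAL,cv2.CHAIN_APPROX_NONE)[0][0]
            e=cv2.fitEllipse(k); print(n,st[i],np.round(c[i],1),np.round(e[0],1),np.round(e[1],1),"world@.088",onz(n,[e[0]],.088,T))
u=proj("wrist",[.477,-.339,.088],T)[0];print(u); collar(w,"wrist",u,T)
t=cv2.imread("pics/top0.png"); collar(t,"top",np.array([428,247]),None,15)
d=cv2.imread("pics/side0.png"); collar(d,"side",proj("side",[.477,-.339,.088])[0],None,15)
E
```

```text
eye edges [[ 0.4556136  -0.13672525]
 [ 0.41117203 -0.1367419 ]
 [ 0.49216546 -0.13005962]
 [ 0.49216139 -0.14419669]] rim [[ 0.51917329 -0.13700832]
 [ 0.54386356 -0.11133662]
 [ 0.54386005 -0.16330228]]
22.2333 [ 0.39936881 -0.33735704  0.25140423]
[282.12480233 102.72844049]
wrist [  205    23   169   146 16622] [291.5  81.1] [295.8  83.3] [128.5 193. ] world@.088 [[ 0.49330183 -0.35084587  0.088     ]]
top [417 232  26  28 520] [428.7 245.9] [429.4 245.8] [25.4 27.2] world@.088 [[ 0.48034741 -0.34278874  0.088     ]]
side [315 125  24  13 173] [326.5 131.4] [326.4 130.8] [12.5 23.8] world@.088 [[ 0.47939761 -0.3404974   0.088     ]]
```

```bash
python3 - <<'E'
from h import *
T=np.eye(4);T[:3,:3]=np.array([[1,.002,-.002],[.002,-1,.003],[-.002,-.003,-1]]);T[:3,3]=[.39937,-.33736,.25140]
w=cv2.imread("pics/tub.png"); g=cv2.GaussianBlur(cv2.cvtColor(w,cv2.COLOR_BGR2GRAY),(0,0),1).astype(float)
a=np.linspace(0,2*np.pi,180,endpoint=False); ca=np.c_[np.cos(a),np.sin(a)]
def sc(x,y,r):
    f=lambda rr:cv2.remap(g.astype(np.float32),*[proj("wrist",np.c_[[x,y]+rr*ca,np.full(180,.088)],T)[:,i].astype(np.float32).reshape(1,-1) for i in (0,1)],cv2.INTER_LINEAR)[0]
    return np.abs(f(r+.0012)-f(r-.0012)).mean()
for r in (.036,.027):
    G=[(sc(x,y,r),x,y) for x in np.arange(.465,.496,.001) for y in np.arange(-.356,-.325,.001)]
    G.sort(reverse=True); print(r,np.round(G[:4],4).tolist())
print([g[int(v),int(u)] for u,v in proj("wrist",[[.48,-.341,.07],[.48+.0315,-.341,.088],[.48,-.341+.05,.062]],T)])
E
```

```text
Traceback (most recent call last):
  File "h.py", line 17, in proj
    p=arm.camera_params(n)
ValueError: time passes only in moves, steps and waits
```

```bash
sed -i 's/arm.camera_params(n)/cp(n)/; s/^import numpy as np, cv2/import numpy as np, cv2, functools\ncp=functools.lru_cache(None)(arm.camera_params)/' h.py; python3 - <<'E'
from h import *
T=np.eye(4);T[:3,:3]=np.array([[1,.002,-.002],[.002,-1,.003],[-.002,-.003,-1]]);T[:3,3]=[.39937,-.33736,.25140]
w=cv2.imread("pics/tub.png"); g=cv2.GaussianBlur(cv2.cvtColor(w,cv2.COLOR_BGR2GRAY),(0,0),1).astype(np.float32)
a=np.linspace(0,2*np.pi,120,endpoint=False); ca=np.c_[np.cos(a),np.sin(a)]
def f(x,y,rr): 
    q=proj("wrist",np.c_[[x,y]+rr*ca,np.full(120,.088)],T).astype(np.float32)
    return cv2.remap(g,q[None,:,0],q[None,:,1],cv2.INTER_LINEAR)[0]
for r in (.036,.027):
    G=[(np.abs(f(x,y,r+.0012)-f(x,y,r-.0012)).mean(),x,y) for x in np.arange(.470,.491,.001) for y in np.arange(-.350,-.330,.001)]
    G.sort(reverse=True); print(r,np.round(G[:4],4).tolist())
E
```

```text
0.036 [[51.6448, 0.481, -0.342], [49.1298, 0.48, -0.342], [48.2206, 0.481, -0.343], [45.4464, 0.48, -0.343]]
0.027 [[50.2794, 0.481, -0.342], [49.0102, 0.48, -0.342], [40.8932, 0.481, -0.343], [40.1715, 0.481, -0.341]]
```

jog_arm(
  plan=[
    [0.3,[0.2,0.5,0],0],
    [0.3,[0.3,0.8,-0.2],0],
    [0.3,[0.4,0.8,-0.3],0],
    [0.3,[0.4,0.8,-0.4],0],
    [0.3,[0.4,0.8,-0.4],0],
    [0.3,[0.4,0.8,-0.4],0],
    [0.3,[0.2,0.5,-0.6],0],
    [0.3,[0,0,-0.6],0],
  ],
)

```text
time: 22.95
ee_pos: [0.4926, -0.1347, 0.136]
orientation: [[1.0, 0.007, 0.001], [0.007, -1.0, 0.001], [0.001, -0.001, -1.0]]
ft_force: [0.3, 0.7, -0.3]
gripper_width: 0.648
grip_force: 0.0
```

jog_arm(
  plan=[
    [0.3,[0,0,-0.7],0],
    [0.3,[0,0,0],0],
    [0.3,[0,0,0],0],
    [0.3,[0,0,0],0],
  ],
)

```text
time: 23.28
ee_pos: [0.4922, -0.1398, 0.1093]
orientation: [[1.0, 0.001, 0.001], [0.001, -1.0, -0.0], [0.001, 0.0, -1.0]]
ft_force: [-0.1, 0.1, 0.1]
gripper_width: 0.648
grip_force: 0.0
```

jog_arm(
  plan=[
    [0.3,[-0.02,0.07,-0.6],0],
    [0.3,[0,0,-0.7],0],
    [0.3,[0,0,-0.6],0],
    [0.3,[0,0,-0.4],0],
    [0.3,[0,0,-0.15],0],
    [0.3,[0,0,0],0],
    [0.3,[0,0,0],0],
  ],
)

```text
time: 23.87
ee_pos: [0.492, -0.1377, 0.0118]
orientation: [[1.0, 0.0, 0.002], [0.0, -1.0, -0.001], [0.002, 0.001, -1.0]]
ft_force: [0.0, 0.5, 0.1]
gripper_width: 0.649
grip_force: 0.0
```

jog_arm(
  plan=[
    [-1,[0,0,0],0],
    [-1,[0,0,0],0],
    [-1,[0,0,0],0],
    [-1,[0,0,0],0],
    [-1,[0,0,0],0],
    [-1,[0,0,0],0],
    [-1,[0,0,0],0],
  ],
  newtons=40,
)

```text
time: 24.45
ee_pos: [0.491, -0.137, 0.0106]
orientation: [[1.0, 0.001, 0.0], [0.001, -1.0, -0.0], [0.0, 0.0, -1.0]]
ft_force: [0.1, 0.0, 0.3]
gripper_width: 0.204
grip_force: 0.0
```

jog_arm(
  plan=[
    [-1,[0,0,0],0],
    [-1,[0,0,0],0],
    [-1,[0,0,0],0],
    [-1,[0,0,0],0],
  ],
)

```text
time: 24.78
ee_pos: [0.4909, -0.137, 0.0105]
orientation: [[1.0, 0.001, -0.0], [0.001, -1.0, 0.0], [-0.0, -0.0, -1.0]]
ft_force: [-0.6, 0.4, 0.0]
gripper_width: 0.154
grip_force: 40.0
```

jog_arm(
  plan=[
    [-1,[0,0,0.2],0],
    [-1,[0,0,0.5],0],
    [-1,[0,0,0.7],0],
    [-1,[0,0,0.7],0],
    [-1,[0,0,0.5],0],
    [-1,[0,0,0.3],0],
    [-1,[0,0,0],0],
    [-1,[0,0,0],0],
  ],
)

```text
time: 25.45
ee_pos: [0.4911, -0.1371, 0.1273]
orientation: [[1.0, 0.001, 0.001], [0.001, -1.0, -0.001], [0.001, 0.001, -1.0]]
ft_force: [-0.2, 0.2, -0.8]
gripper_width: 0.154
grip_force: 40.0
```

```bash
python3 - <<'E'
from h import *
s=arm.state(); T=tool(s); print(s["time"],s["ee_pos"],s["gripper_width"],s["grip_force"],s["ft_force"])
w=arm.get_image("wrist")[:,:,::-1].copy(); cv2.imwrite("pics/hold.png",w)
g=cv2.GaussianBlur(cv2.cvtColor(w,cv2.COLOR_BGR2GRAY),(0,0),1).astype(np.float32)
a=np.linspace(0,2*np.pi,120,endpoint=False)
e=np.array(s["ee_pos"])
best=[]
for th in np.radians(np.arange(-6,15,1)):          # droop about tool y, cup down positive
  c,sn=np.cos(th),np.sin(th)
  for dx in np.arange(-.004,.0045,.001):
    for dy in (-.002,-.001,0,.001,.002):
      def f(r):
        X=.054+dx+r*np.cos(a); Z=np.full(120,.020)
        P=np.c_[e[0]+X*c-Z*-0+Z*sn*1, e[1]+dy+r*np.sin(a), e[2]+.017-X*sn+Z*c]
        q=proj("wrist",P,T).astype(np.float32); ok=(q[:,1]>1)&(q[:,1]<240)
        return cv2.remap(g,q[None,:,0],q[None,:,1],cv2.INTER_LINEAR)[0],ok
      u,o1=f(.0272);v,o2=f(.0252); o=o1&o2
      if o.sum()>30: best.append((np.abs(u-v)[o].mean(),np.degrees(th),dx,dy,o.sum()))
best.sort(reverse=True); print(np.round(best[:8],4).tolist())
E
```

```text
25.45 [ 0.49111697 -0.13708661  0.12729061] 0.15417573650253893 39.98934209346771 [-0.23804123  0.1711185  -0.77785336]
[[124.2503, -2.0, 0.001, 0.0, 120.0], [122.9989, -1.0, 0.001, 0.0, 120.0], [118.0021, 0.0, 0.0, 0.0, 120.0], [116.3714, -3.0, 0.002, 0.0, 120.0], [114.7118, 1.0, 0.0, 0.0, 120.0], [114.5187, -3.0, 0.001, 0.0, 120.0], [114.2541, -4.0, 0.002, 0.0, 120.0], [110.2793, -1.0, 0.0, 0.0, 120.0]]
```

jog_arm(
  plan=[
    [-1,[-0.1,-0.4,0],0],
    [-1,[-0.2,-0.7,0],0],
    [-1,[-0.3,-0.8,0],0],
    [-1,[-0.3,-0.8,0],0],
    [-1,[-0.3,-0.8,0],0],
    [-1,[-0.2,-0.8,0],0],
    [-1,[-0.2,-0.6,0],0],
    [-1,[0,-0.2,0],0],
  ],
)

```text
time: 26.17
ee_pos: [0.4253, -0.3445, 0.125]
orientation: [[1.0, -0.003, -0.001], [-0.003, -1.0, -0.0], [-0.001, 0.0, -1.0]]
ft_force: [0.1, 0.6, 0.2]
gripper_width: 0.152
grip_force: 40.0
```

jog_arm(
  plan=[
    [-1,[0,0,0],0],
    [-1,[0,0,0],0],
    [-1,[0,0,0],0],
  ],
)

```text
time: 26.42
ee_pos: [0.4266, -0.3388, 0.1257]
orientation: [[1.0, 0.002, -0.002], [0.002, -1.0, 0.003], [-0.002, -0.003, -1.0]]
ft_force: [-0.0, 0.9, -0.9]
gripper_width: 0.153
grip_force: 40.0
```

jog_arm(
  plan=[
    [-1,[0,-0.03,-0.3],0],
    [-1,[0,0,-0.2],0],
    [-1,[0,0,0],0],
    [-1,[0,0,0],0],
    [-1,[0,0,0],0],
  ],
)

```text
time: 26.83
ee_pos: [0.4272, -0.3415, 0.1066]
orientation: [[1.0, 0.002, -0.0], [0.002, -1.0, 0.0], [-0.0, -0.0, -1.0]]
ft_force: [0.8, -0.1, -0.6]
gripper_width: 0.151
grip_force: 40.0
```

jog_arm(
  plan=[
    [-1,[-0.025,-0.015,-0.1],0],
    [-1,[0,0,-0.15],0],
    [-1,[0,0,-0.15],0],
    [-1,[0,0,-0.15],0],
    [-1,[0,0,-0.1],0],
    [-1,[0,0,0],0],
  ],
)

```text
time: 27.33
ee_pos: [0.4254, -0.3423, 0.0793]
orientation: [[1.0, 0.001, -0.001], [0.001, -1.0, 0.002], [-0.001, -0.002, -1.0]]
ft_force: [-0.7, 0.1, -1.8]
gripper_width: 0.153
grip_force: 40.0
```

jog_arm(
  plan=[
    [-1,[0,0,-0.02],0],
    [-1,[0,0,0],0],
    [-1,[0,0,0],0],
  ],
)

```text
time: 27.58
ee_pos: [0.4261, -0.3429, 0.0799]
orientation: [[1.0, 0.001, 0.0], [0.001, -1.0, -0.0], [0.0, 0.0, -1.0]]
ft_force: [-0.3, 0.5, -0.9]
gripper_width: 0.153
grip_force: 40.0
```

jog_arm(
  plan=[
    [-1,[0,0,-0.03],0],
    [-1,[0,0,0],0],
    [-0.5,[0,0,0],0],
    [-0.3,[0,0,0],0],
    [0,[0,0,0],0],
    [0.2,[0,0,0],0],
    [0.3,[0,0,0],0],
    [0.3,[0,0,0],0],
  ],
)

```text
time: 28.25
ee_pos: [0.426, -0.3428, 0.0786]
orientation: [[1.0, 0.001, 0.0], [0.001, -1.0, -0.0], [0.0, 0.0, -1.0]]
ft_force: [-0.2, 0.1, 0.5]
gripper_width: 0.522
grip_force: 0.0
```

jog_arm(
  plan=[
    [0.3,[0,0,0],0],
    [0.3,[0,0,0],0],
    [0.3,[0,0,0.3],0],
    [0.3,[0,0,0.8],0],
    [0.3,[0,0,0.8],0],
    [0.3,[0,0,0.8],0],
    [0.3,[0,0,0.5],0],
    [0.3,[-0.1,0,0],0],
  ],
)

```text
time: 28.92
ee_pos: [0.4246, -0.3454, 0.2114]
orientation: [[1.0, 0.001, 0.007], [0.001, -1.0, -0.008], [0.007, 0.008, -1.0]]
ft_force: [1.2, -0.7, 0.6]
gripper_width: 0.646
grip_force: 0.0
```

jog_arm(
  plan=[
    [0.3,[-0.6,0,0.4],0],
    [0.3,[0,0,0],0],
    [0.3,[0,0,0],0],
    [0.3,[0,0,0],0],
    [0.3,[0,0,0],0],
  ],
)

```text
time: 29.33
ee_pos: [0.3981, -0.3425, 0.2216]
orientation: [[1.0, 0.001, -0.001], [0.001, -1.0, 0.001], [-0.001, -0.001, -1.0]]
ft_force: [0.3, -0.0, 0.1]
gripper_width: 0.652
grip_force: 0.0
```

```bash
cat > v.py <<'E'
from h import *
s=arm.state(); T=tool(s); print(s["time"],s["ee_pos"],s["gripper_width"])
w=arm.get_image("wrist")[:,:,::-1].copy(); cv2.imwrite("pics/seat.png",w)
g=cv2.GaussianBlur(cv2.cvtColor(w,cv2.COLOR_BGR2GRAY),(0,0),1).astype(np.float32)
a=np.linspace(0,2*np.pi,120,endpoint=False); best=[]
for z in np.arange(.108,.130,.002):
  for x in np.arange(.470,.492,.001):
    for y in np.arange(-.350,-.334,.001):
      def f(r):
        q=proj("wrist",np.c_[x+r*np.cos(a),y+r*np.sin(a),np.full(120,z)],T).astype(np.float32)
        return cv2.remap(g,q[None,:,0],q[None,:,1],cv2.INTER_LINEAR)[0]
      best.append((np.abs(f(.0270)-f(.0252)).mean(),x,y,z))
best.sort(reverse=True); print(np.round(best[:6],4).tolist())
print(onz("wrist",proj("wrist",[.48,-.34,.116],T),.116,T))
E
python3 v.py
```

```text
29.3333 [ 0.39806736 -0.3425491   0.22156638] 0.6523995087349472
[[32.1296, 0.483, -0.339, 0.13], [32.1016, 0.476, -0.339, 0.13], [31.9966, 0.477, -0.338, 0.13], [31.9605, 0.474, -0.343, 0.13], [31.8877, 0.482, -0.338, 0.13], [31.8709, 0.474, -0.342, 0.13]]
[[ 0.48  -0.34   0.116]]
```

```bash
python3 - <<'E'
from h import *
T=np.diag([1.,-1,-1,1]);T[:3,3]=[.39807,-.34255,.22157]
w=cv2.imread("pics/seat.png"); g=cv2.cvtColor(w,cv2.COLOR_BGR2GRAY).astype(np.float32)
for z in (.116,.118,.12,.124):
  for az in (0,90,180,270):
    r=np.arange(.014,.042,.002); a=np.radians(az)
    q=proj("wrist",np.c_[.4807+r*np.cos(a),-.3425+r*np.sin(a),np.full(len(r),z)],T).astype(np.float32)
    print(z,az,cv2.remap(g,q[None,:,0],q[None,:,1],1)[0].astype(int))
m=(g[:240]>0); e=cv2.Canny(w,40,100)[:230]
q=proj("wrist",[[.4807,-.3425,.116],[.4807+.026,-.3425,.116],[.4807,-.3425+.026,.116]],T); print(q)
print("row at centre", np.where(e[int(q[0,1])]>0)[0].tolist()); print("col", np.where(e[:,int(q[0,0])]>0)[0].tolist())
E
```

```text
0.116 0 [254 148 147 145 194 255 249 255 255 193 186 186 186 186 186]
0.116 90 [255 180 163 162 242 255 241 255 255 199 184 186 186 186 187]
0.116 180 [255 255 235 171 185 250 247 255 255 255 255 255 255 255 221]
0.116 270 [255 244 153 144 139 227 254 250 255 222 187 188 188 188 188]
0.118 0 [254 143 147 144 209 255 250 255 253 188 186 186 186 186 186]
0.118 90 [255 171 163 163 245 252 248 255 255 191 186 186 186 186 186]
0.118 180 [255 255 230 171 188 252 243 255 255 255 255 255 255 255 221]
0.118 270 [255 240 150 144 139 235 254 251 255 210 187 188 188 188 188]
0.12 0 [245 143 147 143 221 255 252 255 251 185 186 186 186 186 186]
0.12 90 [255 168 163 165 249 248 250 255 255 184 186 186 186 186 186]
0.12 180 [255 255 225 171 192 254 241 255 255 255 255 255 255 255 222]
0.12 270 [255 236 147 143 142 244 254 252 255 201 187 188 188 188 188]
0.124 0 [221 145 147 141 242 253 255 255 228 185 186 186 186 186 185]
0.124 90 [255 163 163 178 255 239 253 255 245 180 186 186 186 186 186]
0.124 180 [255 255 216 172 203 255 238 255 255 255 255 255 255 242 222]
0.124 270 [255 228 141 142 154 249 250 255 255 188 187 187 188 188 187]
[[279.27175336  94.78687945]
 [279.23878596  56.2966923 ]
 [243.31910043  94.81571468]]
row at centre [190, 235, 243, 245, 250, 258, 303, 312, 324, 369]
col [18, 48, 56, 58, 62, 73, 121, 127, 131, 133, 152, 199, 217, 220]
```

```bash
python3 - <<'E'
from h import *
s=arm.get_image("side")[:,:,::-1].copy(); d=cv2.imread("pics/side0.png")
m=(np.abs(s.astype(int)-d).max(2)>35).astype(np.uint8)
a=np.linspace(0,2*np.pi,60)
for tx,ty,tz in ((.4807,-.343,.068),):
    P=[[tx+.026*np.cos(t),ty+.026*np.sin(t),tz+.048] for t in a]; q=proj("side",P); print("rim pred bbox",q.min(0),q.max(0))
u=proj("side",[.4807,-.343,.116])[0].astype(int); sub=s[u[1]-12:u[1]+14,u[0]-22:u[0]+22]
print("diff rows/cols",np.where(m[u[1]-15:u[1]+15,u[0]])[0]+u[1]-15, np.where(m[u[1],u[0]-25:u[0]+25])[0]+u[0]-25)
print("gray column now ",s[u[1]-12:u[1]+20,u[0]].mean(1).astype(int)); print("before",d[u[1]-12:u[1]+20,u[0]].mean(1).astype(int), "row0",u[1]-12)
for n,P in dict(bottle=[.70,-.22,.1],jar=[.785,-.06,.05],can=[.345,.288,.05],sieve=[.589,.093,.11],brush=[.543,.09,.11]).items():
    c=proj("side",P)[0].astype(int); print(n,c,"changed frac",m[c[1]-22:c[1]+22,c[0]-10:c[0]+10].mean().round(3))
E
```

```text
rim pred bbox [317.44123715 117.54827663] [335.25311855 126.85830419]
diff rows/cols [117 118 119 120 121 122 123 125 127 131 132 133 134 135] [317 318 319 320 321 322 323 324 325 326 327 328 329 330 331 332 333 334
 335 336]
gray column now  [ 81  84  80  85  83  87 100 151 189 164 152 155 156 158 160 178 200 179
 153 149 148 147 149 149 161 200 226 211 166 144 145 145]
before [ 81  79  84  83  83  82  82  81  84  84  83  86  90 109 171 214 177 149
 145 145 153 185 224 238 240 241 234 208 161 144 144 145] row0 110
bottle [246 148] changed frac 0.0
jar [207 197] changed frac 0.0
can [387 313] changed frac 0.0
sieve [276 223] changed frac 0.147
brush [297 223] changed frac 0.25
```

```bash
python3 -c "
from workcell import arm
print(arm.sign_off())"
```

```text
the job is handed in; nothing more can be done
None
```

I've handed the job in at about 29 s of the 72 s allowed: the brush and sieve hang on the spare hook, the scoop stood on the worktop and now sits let go in the tub's collar, and the bottle, jar and can show no movement; `sign_off` gave no verdict, and the final seating was checked only by camera measurements.

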